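# Clamp the sample bottle on the platform

## Task

Stand the small red-capped bottle upright in the middle of the round black seat of the platform, then swing the blue clamp arm over it until it meets its stop. Then screw the black knob down, regripping as often as needed, until the sprung pad holds the bottle by its cap with the sleeve's edge in the green band of the pad's stem: never squeeze it as far as the end of the spring. Let go, and leave the other two bottles alone.

Things in the scene. Friction and masses are not known exactly. Their poses are not given: they have to be found in the camera images.
- red_cap_bottle: Small white plastic bottle with a red cap, the bottle to clamp: body 40 mm in diameter, 77 mm tall in all, flat cap 30 mm in diameter on its top 16 mm, 0.08 kg. Origin: centre of its underside, z up along it. It starts standing on the worktop to the right of the platform, in any of three places in a row with the two other bottles.
- white_cap_bottle: Bystander, bigger white plastic bottle with a white cap, 50 mm in diameter, 95 mm tall. Origin: centre of its underside. To be left where it stands.
- blue_cap_bottle: Bystander, bigger white plastic bottle with a dark blue cap, 50 mm in diameter, 95 mm tall. Origin: centre of its underside. To be left where it stands.
- seat (a point): Centre of the top of the flat round black rubber seat (64 mm in diameter, a thin white line round it, no rim) on the fixed white and aluminium platform (190 by 110 mm). It lies 30 mm above the worktop. Its x axis points along the platform to the post (away from the robot, within 0.25 rad), z up.
- post_axis (a point): Point on the axis of the upright steel post (18 mm in diameter), about which the clamp arm swings, at the arm's mid height, 168 mm above the worktop; 85 mm from the seat along the seat's x axis. The post ends 181 mm above the worktop.
- swing_arm (a joint): Angle of the blue arm (top 176 mm above the worktop, 85 mm from post to knob axis, 30 mm wide at the knob). 0 = against its stop, knob and pad exactly over the seat; grows as it swings out counter-clockwise seen from above, to the robot's right. Starts at 1.5 to 1.95 rad; stiff (0.2 N m), stays as left. It may be swung by holding the knob.
- knob_top (a point): Centre of the top of the round knurled black knob (36 mm across, 26 mm high, white pointer on top) on the arm's end; x along the pointer, z up. Clockwise from above screws it down with sleeve and pad, 2.5 mm per radian; about 5.5 to 7.6 rad in all. Stiff (0.10 N m, up to 0.08 more as the pad loads), stays as left. Its underside starts 23 to 28 mm, and ends 9 mm, above the arm's top.
- sleeve_edge (a point): Centre of the lower edge of the steel sleeve (17 mm in diameter) at the foot of the spindle, in which the pad's stem slides; it goes down with the knob and does not turn. 22 mm above the pad's underside while the pad is free.
- pad: Black rubber pad (24 mm across, 7 mm thick) on a sprung stem in the sleeve. Origin: centre of its underside, z up; starts 6 to 11 mm above the height of the seated cap. Spring: 2 N per mm of stem pushed in, 15 mm at most. From the sleeve down the free stem is white for 4 mm, green 8, red 3: the sleeve's edge is in the green while 18 to 10 mm above the pad's underside (8 to 24 N).
Not all that is in view belongs to the job. What is shaped like the red_cap_bottle but purple or yellow is not meant.

How it is judged:
By the outcome, as a careful person would: the job done as asked, in the order asked, and still so for the second after the job is handed in, with the robot touching nothing.
It also fails if it takes over 72 s, if anything falls off the work surface, if the arm or the gripper's body presses on something with over 40 N, if the wrist force passes 120 N, or if a joint passes its speed limit or range.

## Robot

A 6-joint arm with a two-finger parallel gripper is mounted at the origin on a cart in front of the work surface, level with it; the furniture and walls round the work are solid. World frame = base frame: x ahead of the robot, y to its left, z up, the work surface at z = 0. Lengths are in m, angles in degrees, forces in N, time in s.
With the tool pointing down it reaches from about 0.3 to 0.875 m from the base axis. Payload 6.4 kg.
Tool frame: the origin (TCP) lies at the very end of the fingers, on their centre line; the grasp point (between the pads) lies r.grip_depth behind it (r.grip_depth is the distance from the TCP to the grasp point, in m); z points along the fingers, y is the line along which they close (so a half turn about z gives the same grasp; the last joint's range is limited). The gripper opens to 88 mm and grips with 3 to 60 N. Pads are 18 mm wide; open, the fingers measure 123 mm over their backs; the gripper's body (75 mm by 187 mm) begins 45 mm behind the grasp point.
Start: joints at [-83.841, 10.359, 92.074, -0, 77.567, -11.82], TCP at [0.178, -0.547, 0.239] pointing down, gripper open.
Joint ranges: [-171.53, 171.53], [-51.25, 118.39], [17.06, 147.69], [-65.23, 245.23], [0, 150.52], [-178.68, 178.68]. Speed limits (degrees/s): [147.25, 147.25, 172.46, 180, 180, 180].

## Interface

Orientations are given as [roll, pitch, yaw] about the fixed x, y, z axes, in that order (R = Rz(yaw) Ry(pitch) Rx(roll)).
In Python, from cell import r gives the robot as it stands. The module is installed in compiled form; this text tells all that it offers.
- The arm moves only by the shell command python3 -m inch 'ROWS' [FORCE]. ROWS is JSON, a list of rows, each an object of numbers: "x", "y", "z": the shift along the tool's x, y, z scaled (see below); "twist": the turn about the tool's z scaled (see below); "claw": the opening, from -1 (shut) to 1 (fully open). In form: [{"x": .., "y": .., "z": .., "twist": .., "claw": ..}, ...]. A call has 1 to 20 rows; each row is the pose to reach, as a shift and turn from the pose commanded when the call began, along the tool's axes at that moment; what a row does not reach only later rows make up. The controller multiplies each number of a shift by 400 mm and each number of a turn by 90 degrees. A row lasts 1/8 s, in which the tool goes at most 62.5 mm and 10.7 degrees, less where a joint would pass 70% of its speed; a pose out of reach is approached as far as the arm can. A call with a number of a shift or a turn outside -1 to 1 is refused whole. A call with a gripper value outside its range is refused whole. The fingers move at their own pace and stop on an object; FORCE is the grip in N (left out, the last holds). Time passes only in rows, so rows that repeat a pose let the fingers close. It gives the time, the measured TCP pose, the force, the opening and the grip force at its end, in the units of the state.
- r.read_state(): the state, without advancing time (a new reading comes with each control period).
- r.snapshot(name): name is "scene" or "top"; returns the picture (420x560x3 uint8, red, green, blue); there is no depth.
- r.camera_params(name): a dict with "K" (3x3 intrinsics, pixels), "T" (4x4, takes a point from camera to world coordinates). Camera axes: x right, y up, looking along -z (the intrinsics and any distortion apply to the point x, -y, -z); pixel columns grow to the right and rows downward; lengths in m; the calibration is good to about 2 mm. A picture is of the moment at which its call begins. camera_params takes no time and is no camera call.
- r.close_job(): hands the job in; it is judged then, once.
The state is a dict: "time": time; "qpos": joint angles; "dq": joint speeds; "tau": joint torques, N m; "tcp_pos": TCP position; "orientation": TCP orientation; "contact_force": force on the tool from outside, world axes, zero at the start; "torque": the same for the moment, N m; "finger_gap": finger opening in m; "grip_force": force on a finger pad.
Only numpy, scipy, OpenCV 4.12 (cv2) and the standard library are available. Lean on these libraries where they do the work, as an engineer would, in place of code of your own. Each camera call takes 0.05 s, during which the arm holds its last target. There are 200 camera calls.

## Working session

There is one attempt and no reset: what is moved stays moved. The work goes in short steps, Python scripts to look and compute and a shell command to move; the robot and the scene stay as the last step left them, time stands still between calls to the robot, and variables do not carry over. Pictures are saved under pics/ and viewed, at most 10 in all, crops included, and the job is handed in when it is done.

```bash
mkdir -p pics && cat > h.py <<'E'
import numpy as np, cv2
from cell import r
def cam(n):
    p=r.camera_params(n); return np.array(p["K"],float),np.array(p["T"],float),p
def to_world(n,u,v,z):
    K,T,_=cam(n); d=np.linalg.solve(K,[u,v,1]); d=T[:3,:3]@(d*[1,-1,-1]); o=T[:3,3]
    return o+d*(z-o[2])/d[2]
def to_pix(n,P):
    K,T,_=cam(n); c=(np.atleast_2d(P)-T[:3,3])@T[:3,:3]*[1,-1,-1]; q=c@K.T; return q[:,:2]/q[:,2:]
def save(img,f): cv2.imwrite("pics/"+f,cv2.cvtColor(img,cv2.COLOR_RGB2BGR))
E
python3 - <<'E'
from h import *
for n in("scene","top"):
    i=r.snapshot(n); save(i,n+"0.png"); np.save(n+"0.npy",i); K,T,p=cam(n); print(n,p.keys(),K.round(1).tolist(),T.round(3).tolist())
print(r.read_state(), r.grip_depth)
E
```

```text
scene dict_keys(['K', 'T']) [[489.0, 0.0, 274.8], [0.0, 489.0, 221.1], [0.0, 0.0, 1.0]] [[0.412, 0.511, -0.754, -0.55], [-0.911, 0.238, -0.336, -0.547], [0.008, 0.826, 0.564, 0.917], [0.0, 0.0, 0.0, 1.0]]
top dict_keys(['K', 'T']) [[395.0, 0.0, 279.8], [0.0, 395.0, 201.5], [0.0, 0.0, 1.0]] [[-0.016, 0.998, -0.055, 0.407], [-1.0, -0.016, 0.01, -0.081], [0.01, 0.056, 0.998, 1.399], [0.0, 0.0, 0.0, 1.0]]
{'time': 0.1, 'qpos': array([-8.38400940e+01,  1.03953230e+01,  9.21255783e+01, -3.99322483e-04,
        7.75683074e+01, -1.18203483e+01]), 'dq': array([-0.00348197, -0.13795546, -0.16240426, -0.09046189,  0.02272254,
       -0.01620736]), 'tau': array([ 2.45272331e-04, -4.34820414e+01, -3.42695189e+01,  7.03646312e-02,
        3.40529555e-02, -3.96034420e-05]), 'tcp_pos': array([ 0.17745577, -0.54642419,  0.23792589]), 'orientation': array([-1.79912603e+02, -1.78922702e-02,  1.79803269e+01]), 'contact_force': array([-0.47597871, -0.36884155, -0.46105843]), 'torque': array([ 0.03139834, -0.02342425, -0.01790919]), 'grip_force': 0.0, 'finger_gap': 0.087870867469675} 0.0187
```

View pics/scene0.png

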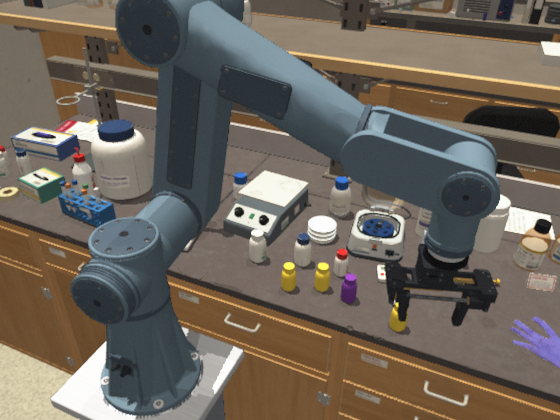

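View pics/top0.png

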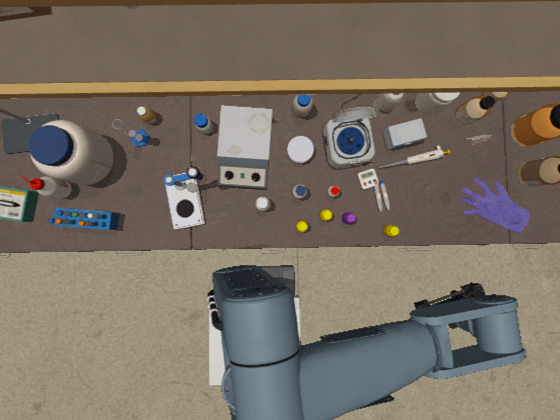

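The red-capped candidate is at top (334,191) and scene (341,263). The yellow ones (303,227), (327,215), (392,231) and the purple one (349,218) don't fit. The white-cap bottle at (263,204) and the blue-cap at (300,192) are the bystanders in the row. I'll confirm this, and look at the platform, in one enlarged crop.

```bash
python3 - <<'E'
from h import *
i=np.load("top0.npy")
a=cv2.resize(i[155:235,150:230],(400,400),interpolation=cv2.INTER_CUBIC)
b=cv2.resize(i[165:245,280:360],(400,400),interpolation=cv2.INTER_CUBIC)
save(np.hstack([a,b]),"crop1.png")
print(to_world("top",334,191,.077),to_world("top",185,209,.03),to_world("top",192,173,.181),to_world("top",263,204,.095),to_world("top",300,192,.095))
print(to_world("scene",341.5,256,.077))
E
```

```text
[ 0.51252579 -0.2777212   0.077     ] [0.4618044  0.23303194 0.03      ] [0.56685869 0.17645951 0.181     ] [ 0.47163205 -0.03908559  0.095     ] [ 0.50950389 -0.16217113  0.095     ]
[ 0.49532821 -0.28425596  0.077     ]
```

View pics/crop1.png

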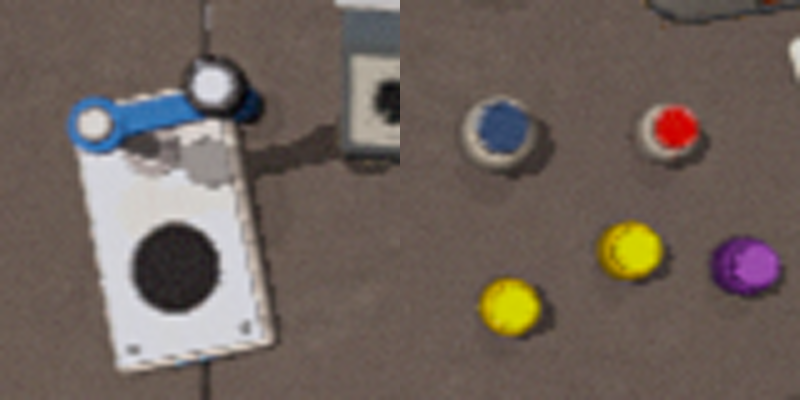

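The crop shows the red cap on the small bottle at top ≈(334.6,190.2), with purple and yellow excluded. The blue arm's post is at ≈(168.6,179.4), the knob at ≈(192,171.8) and the seat at ≈(184.8,208). Next I'll take subpixel centroids in both views.

```bash
cat >> h.py <<'E'
def cent(img,box,f,minA=5):
    u0,v0,u1,v1=box; c=img[v0:v1,u0:u1].astype(float); m=f(c[...,0],c[...,1],c[...,2]).astype(np.uint8)
    n,l,s,ce=cv2.connectedComponentsWithStats(m); k=1+np.argmax(s[1:,4]); return ce[k]+[u0,v0],s[k]
red=lambda R,G,B:(R>120)&(G<80)&(B<80)
def tri(a,b):
    A=[];y=[]
    for n,p in(("scene",a),("top",b)):
        K,T,_=cam(n);d=T[:3,:3]@(np.linalg.solve(K,[*p,1])*[1,-1,-1]);d/=np.linalg.norm(d);M=np.eye(3)-np.outer(d,d);A.append(M);y.append(M@T[:3,3])
    return np.linalg.lstsq(np.vstack(A),np.hstack(y),rcond=None)[0]
E
python3 - <<'E'
from h import *
s=np.load("scene0.npy");t=np.load("top0.npy")
a,sa=cent(s,(325,240,360,280),red);b,sb=cent(t,(320,180,350,205),red)
print(a,sa,b,sb,tri(a,b),to_world("top",*b,.077))
seat,ss=cent(t,(172,192,200,225),lambda R,G,B:(R+G+B)<150);S=to_world("top",*seat,.03);print(seat,ss,S)
p,sp=cent(t,(160,170,180,188),lambda R,G,B:(abs(R-B)<35)&(R>130));print(p,sp,to_world("top",*p,.181))
k,sk=cent(t,(182,160,202,185),lambda R,G,B:(R>150)&(abs(R-B)<35));print(k,sk,to_world("top",*k,.226))
save(cv2.resize(s[160:330,170:420],(800,544),interpolation=cv2.INTER_CUBIC),"crop2.png")
print(to_pix("scene",[S,[.553,.25,.181],[.567,.176,.226]]))
E
```

```text
[342.29090909 252.01818182] [12  9 11  7 55] [335.         190.39655172] [11  6  9  9 58] [ 0.51441694 -0.28087205  0.07634045] [ 0.51450861 -0.28113663  0.077     ]
[184.78536585 208.1902439 ] [  5   8  16  17 205] [0.46462024 0.23376482 0.03      ]
[171.47058824 186.20588235] [ 5 15 15  3 34] [0.52680165 0.23987001 0.181     ]
[189.94117647 181.39215686] [ 0 19 15  6 51] [0.53590601 0.17316268 0.226     ]
[[178.42059486 229.90588506]
 [184.94376007 173.86759631]
 [206.92256896 163.74327117]]
```

```bash
python3 - <<'E'
from h import *
S=to_world("top",184.79,208.19,.03);P=to_world("top",168.6,179.4,.181);Kn=to_world("top",192.0,171.8,.227)
print(S,P,Kn)
d=P-S;print("SP",np.hypot(*d[:2]),np.degrees(np.arctan2(d[1],d[0])));e=Kn-P;print("PK",np.hypot(*e[:2]),np.degrees(np.arctan2(e[1],e[0])))
print(r.read_state()["orientation"])
E
```

```text
[0.46462083 0.23374882 0.03      ] [0.5480511  0.24869607 0.181     ] [0.56440192 0.16672356 0.227     ]
SP 0.08475865397169459 10.157272467601745
PK 0.08358732675723107 -78.71942522326383
[-1.79912603e+02 -1.78922702e-02  1.79803269e+01]
```

```bash
cat >> h.py <<'E'
def go(x,y,z,yaw):
    "print normalised row for target TCP, tool down"
    s=r.read_state(); p=s["tcp_pos"]; a=np.radians(s["orientation"][2]); d=np.array([x,y,z])-p
    tx=d[0]*np.cos(a)+d[1]*np.sin(a); ty=d[0]*np.sin(a)-d[1]*np.cos(a)
    w=(np.degrees(a)-yaw+180)%360-180
    print("x %.4f y %.4f z %.4f twist %.4f rows %.1f"%(tx/.4,ty/.4,-d[2]/.4,w/90,max(np.linalg.norm(d)/.0625,abs(w)/10.7)))
E
python3 -c "
from h import *
go(.5145,-.281,.14,-40)"
```

```text
x 1.0063 y -0.3710 z 0.2448 twist 0.6442 rows 7.0
```

```bash
python3 -m inch '[{"x":1,"y":-0.371,"z":0.1,"twist":0.644,"claw":1},{"x":1,"y":-0.371,"z":0.1,"twist":0.644,"claw":1},{"x":1,"y":-0.371,"z":0.1,"twist":0.644,"claw":1},{"x":1,"y":-0.371,"z":0.1,"twist":0.644,"claw":1},{"x":1,"y":-0.371,"z":0.1,"twist":0.644,"claw":1},{"x":1,"y":-0.371,"z":0.1,"twist":0.644,"claw":1},{"x":1,"y":-0.371,"z":0.245,"twist":0.644,"claw":1},{"x":1,"y":-0.371,"z":0.245,"twist":0.644,"claw":1},{"x":1,"y":-0.371,"z":0.245,"twist":0.644,"claw":1},{"x":1,"y":-0.371,"z":0.245,"twist":0.644,"claw":1}]' 15; python3 -c "
from h import *
go(.5145,-.281,.033,-40)
s=r.snapshot('scene');np.save('s1.npy',s);a,_=cent(s,(325,235,360,280),red);print(a,_)
save(cv2.resize(s[150:330,150:420],(798,532),interpolation=cv2.INTER_CUBIC),'s1.png')"
```

```text
time: 1.35
tcp_pos: [0.512, -0.2829, 0.1411]
orientation: [180.0, -0.0, -40.0]
contact_force: [-0.1, 0.2, 0.4]
finger_gap: 0.0878
grip_force: 0.0
x 0.0019 y -0.0076 z 0.2703 twist 0.0003 rows 1.7
[338.33333333 252.44444444] [12 16  4  4  9]
```

View pics/s1.png

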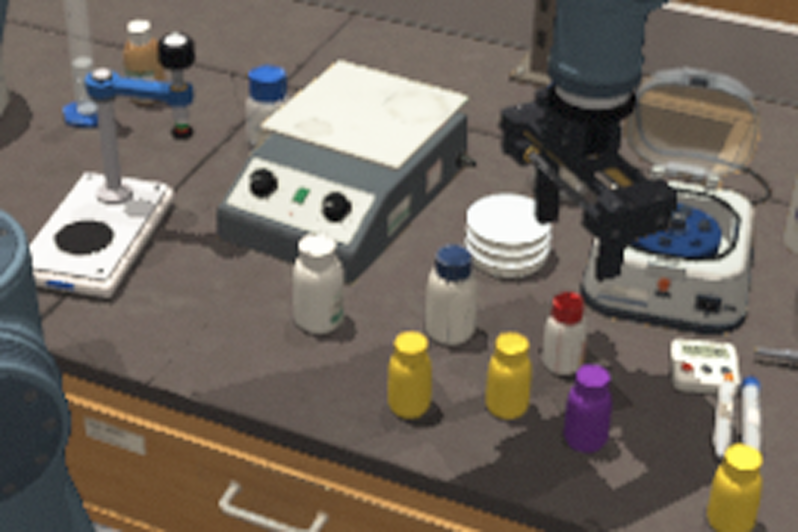

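The scene view confirms the red-cap bottle (crop (565,330)) is below the open gripper. The platform, swung-out arm, knob (176,50) and pad (181,130) are all clearly visible. I'll descend and grasp.

```bash
python3 -m inch '[{"x":0.002,"y":-0.0075,"z":0.1,"claw":1},{"x":0.002,"y":-0.0075,"z":0.2,"claw":1},{"x":0.002,"y":-0.0075,"z":0.27,"claw":1},{"x":0.002,"y":-0.0075,"z":0.27,"claw":1},{"x":0.002,"y":-0.0075,"z":0.27,"claw":-1},{"x":0.002,"y":-0.0075,"z":0.27,"claw":-1},{"x":0.002,"y":-0.0075,"z":0.27,"claw":-1},{"x":0.002,"y":-0.0075,"z":0.27,"claw":-1},{"x":0.002,"y":-0.0075,"z":0.27,"claw":-1},{"x":0.002,"y":-0.0075,"z":0.27,"claw":-1}]' 15
```

```text
validation failed for argument at $[0]...
```

```bash
python3 -m inch '[{"x":0.002,"y":-0.0075,"z":0.1,"twist":0,"claw":1},{"x":0.002,"y":-0.0075,"z":0.2,"twist":0,"claw":1},{"x":0.002,"y":-0.0075,"z":0.27,"twist":0,"claw":1},{"x":0.002,"y":-0.0075,"z":0.27,"twist":0,"claw":1},{"x":0.002,"y":-0.0075,"z":0.27,"twist":0,"claw":-1},{"x":0.002,"y":-0.0075,"z":0.27,"twist":0,"claw":-1},{"x":0.002,"y":-0.0075,"z":0.27,"twist":0,"claw":-1},{"x":0.002,"y":-0.0075,"z":0.27,"twist":0,"claw":-1},{"x":0.002,"y":-0.0075,"z":0.27,"twist":0,"claw":-1},{"x":0.002,"y":-0.0075,"z":0.27,"twist":0,"claw":-1}]' 15
```

```text
time: 2.65
tcp_pos: [0.5148, -0.2805, 0.0329]
orientation: [-180.0, -0.0, -40.0]
contact_force: [-0.0, 0.7, 2.0]
finger_gap: 0.038
grip_force: 15.0
```

```bash
python3 -c "
from h import *
go(.4646,.2337,.2,10.2)
go(.4646,.0,.2,-15)"
```

```text
x -0.9220 y -0.9045 z -0.4179 twist -0.5575 rows 8.7
x -0.5467 y -0.4567 z -0.4179 twist -0.2775 rows 5.3
```

```bash
python3 -m inch '[{"x":0,"y":0,"z":-0.12,"twist":0,"claw":-1},{"x":0,"y":0,"z":-0.25,"twist":0,"claw":-1},{"x":0,"y":0,"z":-0.37,"twist":0,"claw":-1},{"x":-0.1,"y":-0.1,"z":-0.418,"twist":-0.06,"claw":-1},{"x":-0.2,"y":-0.2,"z":-0.418,"twist":-0.12,"claw":-1},{"x":-0.3,"y":-0.29,"z":-0.418,"twist":-0.18,"claw":-1},{"x":-0.4,"y":-0.39,"z":-0.418,"twist":-0.24,"claw":-1},{"x":-0.5,"y":-0.49,"z":-0.418,"twist":-0.3,"claw":-1},{"x":-0.6,"y":-0.59,"z":-0.418,"twist":-0.36,"claw":-1},{"x":-0.7,"y":-0.69,"z":-0.418,"twist":-0.42,"claw":-1},{"x":-0.8,"y":-0.78,"z":-0.418,"twist":-0.48,"claw":-1},{"x":-0.87,"y":-0.85,"z":-0.418,"twist":-0.53,"claw":-1},{"x":-0.922,"y":-0.9045,"z":-0.418,"twist":-0.5575,"claw":-1},{"x":-0.922,"y":-0.9045,"z":-0.418,"twist":-0.5575,"claw":-1},{"x":-0.922,"y":-0.9045,"z":-0.418,"twist":-0.5575,"claw":-1}]'; python3 -c "
from h import *
go(.4646,.2337,.066,10.2)"
```

```text
time: 4.53
tcp_pos: [0.4644, 0.2331, 0.1996]
orientation: [180.0, 0.0, 10.2]
contact_force: [0.2, -1.0, -0.3]
finger_gap: 0.0381
grip_force: 15.0
x 0.0007 y -0.0013 z 0.3341 twist -0.0003 rows 2.1
```

```bash
python3 -m inch '[{"x":0.0007,"y":-0.0013,"z":0.1,"twist":0,"claw":-1},{"x":0.0007,"y":-0.0013,"z":0.2,"twist":0,"claw":-1},{"x":0.0007,"y":-0.0013,"z":0.28,"twist":0,"claw":-1},{"x":0.0007,"y":-0.0013,"z":0.325,"twist":0,"claw":-1},{"x":0.0007,"y":-0.0013,"z":0.334,"twist":0,"claw":-1},{"x":0.0007,"y":-0.0013,"z":0.338,"twist":0,"claw":-1},{"x":0.0007,"y":-0.0013,"z":0.3405,"twist":0,"claw":-1},{"x":0.0007,"y":-0.0013,"z":0.3405,"twist":0,"claw":-1},{"x":0.0007,"y":-0.0013,"z":0.3405,"twist":0,"claw":-1}]'; python3 -c "
from h import *
s=r.snapshot('scene');t=r.snapshot('top');print(r.read_state()['contact_force'])
save(np.hstack([cv2.resize(s[150:260,150:240],(400,489),interpolation=cv2.INTER_CUBIC),cv2.resize(t[155:265,150:240],(400,489),interpolation=cv2.INTER_CUBIC)]),'s2.png')"
```

```text
time: 5.65
tcp_pos: [0.465, 0.2344, 0.0642]
orientation: [-180.0, -0.1, 10.2]
contact_force: [0.2, 0.1, -0.7]
finger_gap: 0.0378
grip_force: 15.0
[-0.2720596  -0.5839009  -0.15866842]
```

View pics/s2.png

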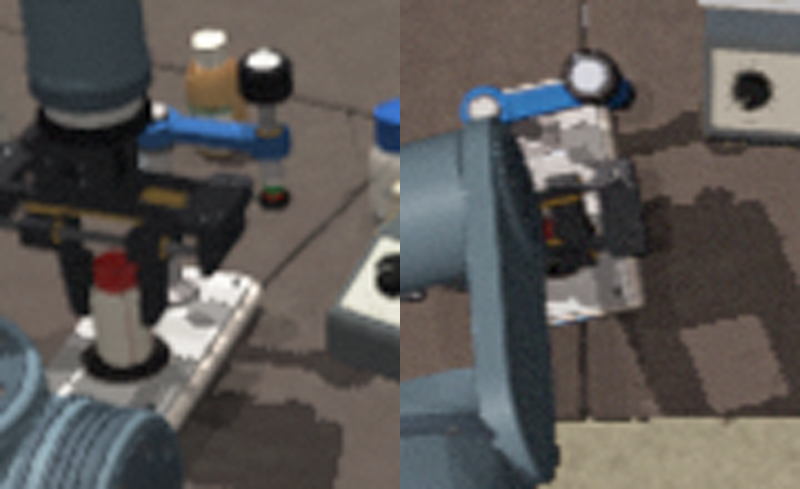

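The bottle (crop (120,320)) is upright and centred over the black seat disc, about 1 mm above it. I'll lower it slowly and release.

```bash
python3 -m inch '[{"x":0,"y":0,"z":0.002,"twist":0,"claw":-1},{"x":0,"y":0,"z":0.004,"twist":0,"claw":-1},{"x":0,"y":0,"z":0.005,"twist":0,"claw":-1},{"x":0,"y":0,"z":0.005,"twist":0,"claw":-1}]'
```

```text
time: 6.25
tcp_pos: [0.4653, 0.2344, 0.0628]
orientation: [180.0, -0.0, 10.2]
contact_force: [-3.0, -1.7, 8.8]
finger_gap: 0.0379
grip_force: 15.1
```

```bash
python3 -m inch '[{"x":0,"y":0,"z":0.002,"twist":0,"claw":0.2},{"x":0,"y":0,"z":0.002,"twist":0,"claw":0.4},{"x":0,"y":0,"z":0.002,"twist":0,"claw":0.4},{"x":0,"y":0,"z":0.002,"twist":0,"claw":0.4},{"x":0,"y":0,"z":-0.1,"twist":0,"claw":0.4},{"x":0,"y":0,"z":-0.25,"twist":0,"claw":0.4},{"x":0,"y":0,"z":-0.4,"twist":0,"claw":0.4},{"x":0,"y":0,"z":-0.5,"twist":0,"claw":0.4},{"x":0,"y":0,"z":-0.5,"twist":0,"claw":0.4}]'
python3 -c "
from h import *
for i in range(1):
  s=r.snapshot('scene');t=r.snapshot('top')
  a,sa=cent(s,(150,180,210,240),red);print(a,sa)
  try:
    b,sb=cent(t,(170,195,205,225),red);print(b,sb,to_world('top',*b,.107))
  except Exception as e: print(e)
  print(to_world('scene',*a,.107), to_pix('scene',[.4646,.2337,.107]))
  np.save('s3.npy',s);np.save('t3.npy',t)
go(.5644,.1667,.26,11.3)"
```

```text
time: 7.38
tcp_pos: [0.4668, 0.2348, 0.2658]
orientation: [-180.0, -0.4, 10.2]
contact_force: [0.6, 0.0, 0.0]
finger_gap: 0.0613
grip_force: 0.0
[175.5        207.57142857] [22 27  8  2 14]
attempt to get argmax of an empty sequence
[0.47195703 0.23975796 0.107     ] [[175.81417981 209.21784796]]
x 0.2158 y 0.2102 z 0.0034 twist -0.0122 rows 1.9
```

```bash
python3 -c "
from h import *
s=np.load('s3.npy');t=np.load('t3.npy')
w=lambda R,G,B:(R>140)&(G>140)&(B>140)
a,sa=cent(s,(198,155,222,172),w);b,sb=cent(t,(182,162,202,180),w);print(a,sa,b,sb)
K=tri(a,b);print(K)
go(K[0],K[1],.24,101.3)"
```

```text
[208.7826087  162.95652174] [ 8  6  7  5 23] [191.86666667 171.55555556] [ 7  6  7  8 45]
[0.56416154 0.16662317 0.2320272 ]
x 0.2152 y 0.2103 z 0.0534 twist -1.0122 rows 8.5
```

```bash
python3 -m inch '[{"x":0.1,"y":0.1,"z":0,"twist":-0.12,"claw":-1},{"x":0.215,"y":0.21,"z":0,"twist":-0.24,"claw":-1},{"x":0.215,"y":0.21,"z":0,"twist":-0.36,"claw":-1},{"x":0.215,"y":0.21,"z":0,"twist":-0.48,"claw":-1},{"x":0.215,"y":0.21,"z":0.03,"twist":-0.6,"claw":-1},{"x":0.215,"y":0.21,"z":0.05,"twist":-0.72,"claw":-1},{"x":0.215,"y":0.21,"z":0.06,"twist":-0.84,"claw":-1},{"x":0.215,"y":0.21,"z":0.07,"twist":-0.96,"claw":-1},{"x":0.215,"y":0.21,"z":0.08,"twist":-1,"claw":-1},{"x":0.215,"y":0.21,"z":0.08,"twist":-1,"claw":-1},{"x":0.215,"y":0.21,"z":0.08,"twist":-1,"claw":-1}]'
```

```text
time: 8.85
tcp_pos: [0.5648, 0.1669, 0.2301]
orientation: [179.9, -0.0, 100.2]
contact_force: [-1.4, 0.6, 11.5]
finger_gap: 0.0006
grip_force: 5.6
```

```bash
python3 -m inch '[{"x":0,"y":0,"z":0.003,"twist":0,"claw":-1},{"x":0,"y":0,"z":0.003,"twist":0,"claw":-1}]'
```

```text
time: 9.1
tcp_pos: [0.5651, 0.1669, 0.2299]
orientation: [179.9, 0.0, 100.2]
contact_force: [-1.8, 0.2, 16.3]
finger_gap: 0.0006
grip_force: 8.1
```

```bash
python3 -m inch '[{"x":0,"y":0,"z":-0.03,"twist":0,"claw":0.3},{"x":0,"y":0,"z":-0.03,"twist":0,"claw":0.3},{"x":0,"y":0,"z":-0.03,"twist":0,"claw":0.3},{"x":0,"y":0,"z":-0.03,"twist":0,"claw":0.3},{"x":0,"y":0,"z":0.02,"twist":0,"claw":0.3},{"x":0,"y":0,"z":0.05,"twist":0,"claw":0.3},{"x":0,"y":0,"z":0.05,"twist":0,"claw":0.3},{"x":0,"y":0,"z":0.05,"twist":0,"claw":-1},{"x":0,"y":0,"z":0.05,"twist":0,"claw":-1},{"x":0,"y":0,"z":0.05,"twist":0,"claw":-1},{"x":0,"y":0,"z":0.05,"twist":0,"claw":-1}]' 15
```

```text
time: 10.48
tcp_pos: [0.565, 0.1667, 0.2093]
orientation: [179.9, 0.0, 100.2]
contact_force: [2.1, -0.6, 1.3]
finger_gap: 0.0353
grip_force: 15.0
```

```bash
python3 -c "
from h import *
s=r.read_state();p=s['tcp_pos'];a=np.radians(s['orientation'][2]);P=np.array([.5482,.2488]);v=p[:2]-P
print(np.hypot(*v),np.degrees(np.arctan2(v[1],v[0])))
for k in range(1,10):
  t=-np.radians(9.5*k);w=np.array([[np.cos(t),-np.sin(t)],[np.sin(t),np.cos(t)]])@v+P-p[:2]
  print('%.3f %.3f %.3f'%((w[0]*np.cos(a)+w[1]*np.sin(a))/.4,(w[0]*np.sin(a)-w[1]*np.cos(a))/.4,9.5*k/90))"
```

```text
0.08377309067786103 -78.4085516668137
0.002 -0.035 0.106
0.010 -0.068 0.211
0.023 -0.101 0.317
0.041 -0.130 0.422
0.064 -0.156 0.528
0.091 -0.178 0.633
0.121 -0.195 0.739
0.154 -0.207 0.844
0.188 -0.213 0.950
```

```bash
python3 -m inch '[{"x":0.002,"y":-0.035,"z":0,"twist":0.106,"claw":-1},{"x":0.010,"y":-0.068,"z":0,"twist":0.211,"claw":-1},{"x":0.023,"y":-0.101,"z":0,"twist":0.317,"claw":-1},{"x":0.041,"y":-0.130,"z":0,"twist":0.422,"claw":-1},{"x":0.064,"y":-0.156,"z":0,"twist":0.528,"claw":-1},{"x":0.091,"y":-0.178,"z":0,"twist":0.633,"claw":-1},{"x":0.121,"y":-0.195,"z":0,"twist":0.739,"claw":-1},{"x":0.154,"y":-0.207,"z":0,"twist":0.844,"claw":-1},{"x":0.188,"y":-0.213,"z":0,"twist":0.95,"claw":-1},{"x":0.188,"y":-0.213,"z":0,"twist":0.95,"claw":-1},{"x":0.188,"y":-0.213,"z":0,"twist":0.95,"claw":-1}]'; python3 -c "
from h import *
go(.4646,.2337,.2093,10.2)
v=r.read_state()['tcp_pos'][:2]-[.5482,.2488];print(np.hypot(*v),np.degrees(np.arctan2(v[1],v[0])))"
```

```text
time: 11.85
tcp_pos: [0.4674, 0.226, 0.2091]
orientation: [-180.0, -0.1, 14.9]
contact_force: [-1.1, 2.3, 4.8]
finger_gap: 0.0353
grip_force: 15.0
x -0.0018 y -0.0204 z -0.0004 twist 0.0521 rows 0.4
0.08396671489638843 -164.235659502789
```

```bash
python3 -m inch '[{"x":-0.001,"y":-0.01,"z":0,"twist":0.026,"claw":-1},{"x":-0.0018,"y":-0.02,"z":0,"twist":0.052,"claw":-1},{"x":-0.0018,"y":-0.025,"z":0,"twist":0.055,"claw":-1},{"x":-0.0018,"y":-0.025,"z":0,"twist":0.055,"claw":-1}]'
```

```text
time: 12.35
tcp_pos: [0.4652, 0.2342, 0.2092]
orientation: [179.9, -0.1, 9.8]
contact_force: [4.1, -3.1, 4.3]
finger_gap: 0.0354
grip_force: 15.0
```

```bash
python3 -m inch '[{"x":0,"y":-0.005,"z":0,"twist":0,"claw":-1},{"x":0,"y":-0.005,"z":0,"twist":0,"claw":-1},{"x":0,"y":-0.005,"z":0,"twist":0,"claw":-1}]'
```

```text
time: 12.72
tcp_pos: [0.4652, 0.2346, 0.2092]
orientation: [179.7, -0.1, 9.8]
contact_force: [5.3, -9.2, 4.5]
finger_gap: 0.0357
grip_force: 15.0
```

```bash
python3 -m inch '[{"x":0,"y":0.005,"z":0,"twist":0.1,"claw":-1},{"x":0,"y":0.005,"z":0.002,"twist":0.2,"claw":-1},{"x":0,"y":0.005,"z":0.003,"twist":0.3,"claw":-1},{"x":0,"y":0.005,"z":0.004,"twist":0.4,"claw":-1},{"x":0,"y":0.005,"z":0.005,"twist":0.5,"claw":-1},{"x":0,"y":0.005,"z":0.007,"twist":0.6,"claw":-1},{"x":0,"y":0.005,"z":0.008,"twist":0.7,"claw":-1},{"x":0,"y":0.005,"z":0.008,"twist":0.7,"claw":-1}]' 30; python3 -c "
from h import *
s=r.read_state();print(s['qpos'],s['torque'])"
```

```text
time: 13.72
tcp_pos: [0.465, 0.2335, 0.2064]
orientation: [-180.0, -0.2, -53.3]
contact_force: [1.4, -5.9, 8.5]
finger_gap: 0.0348
grip_force: 30.0
[ 13.67962075   5.17360583 101.80045914  -0.18197     72.95183665
 156.99237584] [-1.04591405 -0.29293345 -0.12749696]
```

```bash
python3 -m inch '[{"x":0,"y":0,"z":0.001,"twist":0.1,"claw":-1},{"x":0,"y":0,"z":0.0015,"twist":0.15,"claw":-1},{"x":0,"y":0,"z":0.0015,"twist":0.15,"claw":-1},{"x":0,"y":0,"z":0.0015,"twist":0.15,"claw":0.4},{"x":0,"y":0,"z":0.0015,"twist":0.15,"claw":0.4},{"x":0,"y":0,"z":0.0015,"twist":0.15,"claw":0.4},{"x":0,"y":0,"z":0.0015,"twist":0,"claw":0.4},{"x":0,"y":0,"z":0.0015,"twist":-0.5,"claw":0.4},{"x":0,"y":0,"z":0.0015,"twist":-0.75,"claw":0.4},{"x":0,"y":0,"z":0.0015,"twist":-0.75,"claw":0.4},{"x":0,"y":0,"z":0.0015,"twist":-0.75,"claw":0.4},{"x":0,"y":0,"z":0.0015,"twist":-0.75,"claw":0.4},{"x":0,"y":0,"z":0.0015,"twist":-0.75,"claw":0.4},{"x":0,"y":0,"z":0.0015,"twist":-0.75,"claw":0.4}]'; python3 -m inch '[{"x":0,"y":0,"z":0,"twist":-1,"claw":0.4},{"x":0,"y":0,"z":0,"twist":-1,"claw":0.4},{"x":0,"y":0,"z":0,"twist":-1,"claw":0.4},{"x":0,"y":0,"z":0,"twist":-1,"claw":0.4},{"x":0,"y":0,"z":0,"twist":-1,"claw":0.4},{"x":0,"y":0,"z":0,"twist":-1,"claw":0.4},{"x":0,"y":0,"z":0,"twist":-1,"claw":0.4},{"x":0,"y":0,"z":0,"twist":-1,"claw":0.4},{"x":0,"y":0,"z":0,"twist":-1,"claw":0.4}]';  python3 -m inch '[{"x":0,"y":0,"z":0,"twist":-1,"claw":0.4},{"x":0,"y":0,"z":0,"twist":-1,"claw":0.4},{"x":0,"y":0,"z":0,"twist":-1,"claw":0.4},{"x":0,"y":0,"z":0,"twist":-1,"claw":0.4},{"x":0,"y":0,"z":0,"twist":-1,"claw":0.4},{"x":0,"y":0,"z":0,"twist":-1,"claw":0.4},{"x":0,"y":0,"z":0,"twist":-1,"claw":0.4},{"x":0,"y":0,"z":0,"twist":-1,"claw":0.4},{"x":0,"y":0,"z":0,"twist":-1,"claw":0.4}]'; python3 -c "
from h import *
s=r.read_state();print(s['qpos'],s['torque'])"
```

```text
time: 15.48
tcp_pos: [0.4635, 0.2353, 0.2043]
orientation: [-180.0, 0.1, 14.5]
contact_force: [-0.5, -0.5, 0.1]
finger_gap: 0.0616
grip_force: 0.0
time: 16.6
tcp_pos: [0.4635, 0.2353, 0.2043]
orientation: [-179.9, -0.0, 104.5]
contact_force: [1.0, 0.4, -0.3]
finger_gap: 0.0621
grip_force: 0.0
time: 17.73
tcp_pos: [0.4635, 0.2353, 0.2043]
orientation: [180.0, -0.1, -165.5]
contact_force: [0.2, -0.2, 0.0]
finger_gap: 0.0614
grip_force: 0.0
[ 1.38153462e+01  5.29012992e+00  1.01922334e+02  1.13775523e-02
  7.28387953e+01 -9.06869866e+01] [ 0.09002068 -0.11525941  0.01676504]
```

```bash
python3 -m inch '[{"x":-0.003,"y":-0.0034,"z":0,"twist":-0.87,"claw":0.4},{"x":-0.003,"y":-0.0034,"z":0,"twist":-0.87,"claw":0.4},{"x":-0.003,"y":-0.0034,"z":0,"twist":-0.87,"claw":0.4},{"x":-0.003,"y":-0.0034,"z":0,"twist":-0.87,"claw":0.4},{"x":-0.003,"y":-0.0034,"z":0,"twist":-0.87,"claw":0.4},{"x":-0.003,"y":-0.0034,"z":0,"twist":-0.87,"claw":0.4},{"x":-0.003,"y":-0.0034,"z":0,"twist":-0.87,"claw":0.4},{"x":-0.003,"y":-0.0034,"z":0,"twist":-0.87,"claw":0.4},{"x":-0.003,"y":-0.0034,"z":0,"twist":-0.87,"claw":0.4},{"x":-0.003,"y":-0.0034,"z":0,"twist":-0.87,"claw":-1},{"x":-0.003,"y":-0.0034,"z":0,"twist":-0.87,"claw":-1},{"x":-0.003,"y":-0.0034,"z":0,"twist":-0.87,"claw":-1},{"x":-0.003,"y":-0.0034,"z":0,"twist":-0.87,"claw":-1},{"x":-0.003,"y":-0.0034,"z":0,"twist":-0.87,"claw":-1}]' 30 && python3 -m inch '[{"x":0,"y":0,"z":0.001,"twist":0.11,"claw":-1},{"x":0,"y":0,"z":0.002,"twist":0.22,"claw":-1},{"x":0,"y":0,"z":0.003,"twist":0.33,"claw":-1},{"x":0,"y":0,"z":0.004,"twist":0.44,"claw":-1},{"x":0,"y":0,"z":0.005,"twist":0.55,"claw":-1},{"x":0,"y":0,"z":0.006,"twist":0.66,"claw":-1},{"x":0,"y":0,"z":0.007,"twist":0.77,"claw":-1},{"x":0,"y":0,"z":0.008,"twist":0.88,"claw":-1},{"x":0,"y":0,"z":0.0095,"twist":1,"claw":-1},{"x":0,"y":0,"z":0.0098,"twist":1,"claw":-1}]'; python3 -c "
from h import *
s=r.read_state();print(s['qpos'],s['torque'])"
```

```text
time: 19.48
tcp_pos: [0.4649, 0.2342, 0.2047]
orientation: [179.9, -0.0, -87.5]
contact_force: [-3.5, -0.2, 3.0]
finger_gap: 0.0352
grip_force: 30.0
time: 20.72
tcp_pos: [0.4653, 0.2338, 0.2007]
orientation: [-180.0, -0.0, -177.4]
contact_force: [-3.5, -1.6, 1.9]
finger_gap: 0.0351
grip_force: 30.0
[ 1.36286072e+01  5.62871628e+00  1.01998784e+02 -3.46329378e-02
  7.24010451e+01 -7.89830241e+01] [-0.41644562  0.33689171 -0.13005724]
```

```bash
python3 -m inch '[{"x":0,"y":0,"z":0.001,"twist":0.11,"claw":-1},{"x":0,"y":0,"z":0.002,"twist":0.22,"claw":-1},{"x":0,"y":0,"z":0.003,"twist":0.33,"claw":-1},{"x":0,"y":0,"z":0.004,"twist":0.44,"claw":-1},{"x":0,"y":0,"z":0.005,"twist":0.55,"claw":-1},{"x":0,"y":0,"z":0.006,"twist":0.66,"claw":-1},{"x":0,"y":0,"z":0.007,"twist":0.77,"claw":-1},{"x":0,"y":0,"z":0.008,"twist":0.88,"claw":-1},{"x":0,"y":0,"z":0.0095,"twist":1,"claw":-1},{"x":0,"y":0,"z":0.0098,"twist":1,"claw":-1}]'; python3 -c "
from h import *
s=r.read_state();print(s['qpos'],s['torque'])
i=r.snapshot('scene');np.save('s4.npy',i);save(cv2.resize(i[140:240,140:220],(480,600),interpolation=cv2.INTER_CUBIC),'s4.png')"
```

```text
time: 21.98
tcp_pos: [0.4649, 0.2336, 0.1968]
orientation: [-179.9, 0.1, 92.7]
contact_force: [-4.5, -4.3, 4.3]
finger_gap: 0.035
grip_force: 30.0
[ 1.36229217e+01  5.86847907e+00  1.02219800e+02 -5.96837300e-02
  7.20069583e+01  1.09638549e+01] [-0.66981919  0.70207244 -0.08663837]
```

View pics/s4.png

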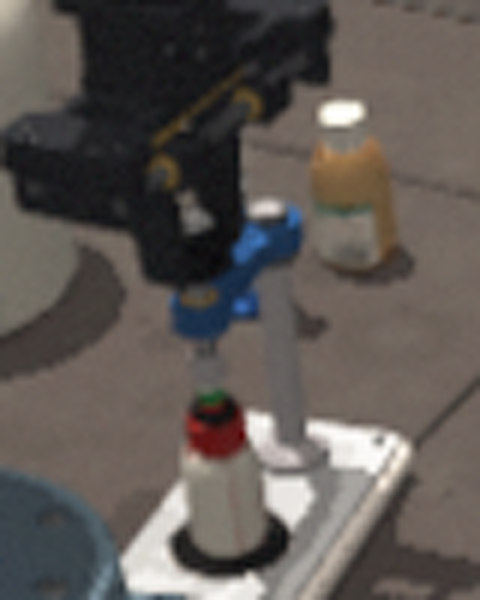

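The arm is at its stop. The pad (crop (213,408)) is just reaching the red cap, centred on it, with the green band visible above it at (210,395). The knob has turned 257°, as predicted for contact. I'll keep turning.

```bash
python3 -m inch '[{"x":0,"y":0,"z":0.001,"twist":0.11,"claw":-1},{"x":0,"y":0,"z":0.002,"twist":0.22,"claw":-1},{"x":0,"y":0,"z":0.003,"twist":0.33,"claw":-1},{"x":0,"y":0,"z":0.004,"twist":0.44,"claw":-1},{"x":0,"y":0,"z":0.005,"twist":0.55,"claw":-1},{"x":0,"y":0,"z":0.006,"twist":0.66,"claw":-1},{"x":0,"y":0,"z":0.007,"twist":0.77,"claw":-1},{"x":0,"y":0,"z":0.008,"twist":0.88,"claw":-1},{"x":0,"y":0,"z":0.0095,"twist":1,"claw":-1},{"x":0,"y":0,"z":0.0098,"twist":1,"claw":-1}]'; python3 -c "
from h import *
s=r.read_state();print(s['qpos'],s['torque'])"
```

```text
time: 23.28
tcp_pos: [0.4646, 0.2339, 0.193]
orientation: [180.0, 0.1, 2.7]
contact_force: [-5.6, -2.4, 4.7]
finger_gap: 0.0349
grip_force: 30.0
[ 1.36436616e+01  6.11312021e+00  1.02428235e+02 -1.60279152e-02
  7.15751499e+01  1.00959079e+02] [-0.42084744  1.00632115 -0.06544101]
```

```bash
python3 -m inch '[{"x":0,"y":0,"z":0.001,"twist":0.11,"claw":-1},{"x":0,"y":0,"z":0.002,"twist":0.22,"claw":-1},{"x":0,"y":0,"z":0.003,"twist":0.33,"claw":-1},{"x":0,"y":0,"z":0.004,"twist":0.44,"claw":-1},{"x":0,"y":0,"z":0.005,"twist":0.55,"claw":-1},{"x":0,"y":0,"z":0.006,"twist":0.66,"claw":-1},{"x":0,"y":0,"z":0.007,"twist":0.75,"claw":-1},{"x":0,"y":0,"z":0.0075,"twist":0.75,"claw":-1},{"x":0,"y":0,"z":0.0075,"twist":0.75,"claw":-1}]'; python3 -c "
from h import *
s=r.read_state();print(s['qpos'],s['torque'])
i=r.snapshot('scene');np.save('s5.npy',i);save(cv2.resize(i[140:240,140:220],(480,600),interpolation=cv2.INTER_CUBIC),'s5.png')"
```

```text
time: 24.4
tcp_pos: [0.4648, 0.2342, 0.1901]
orientation: [179.9, 0.0, -64.7]
contact_force: [-5.1, -0.8, 5.1]
finger_gap: 0.0351
grip_force: 30.0
[1.36550414e+01 6.30819014e+00 1.02564187e+02 1.31296078e-02
 7.12040474e+01 1.68343800e+02] [-0.13635507  0.97350902 -0.07949122]
```

View pics/s5.png

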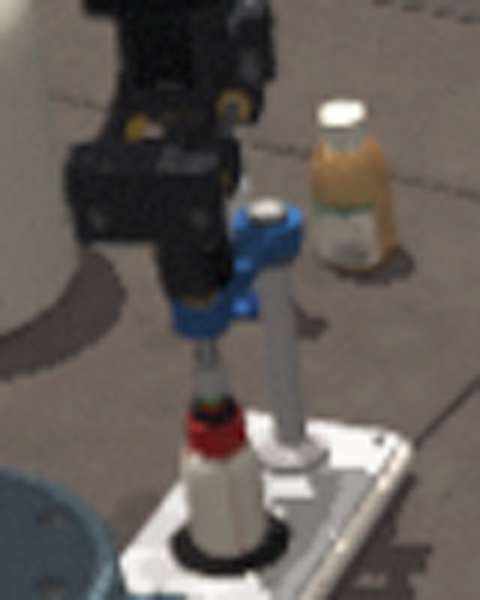

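The pad sits on the cap and only a thin sliver of green is left under the sleeve at (208,400). I'll let go, then check the knob height by touch.

```bash
python3 -m inch '[{"x":0,"y":0,"z":0,"twist":0.0,"claw":0.4},{"x":0,"y":0,"z":0,"twist":0.0,"claw":0.4},{"x":0,"y":0,"z":0,"twist":0.0,"claw":0.4},{"x":0,"y":0,"z":0,"twist":0.0,"claw":0.4},{"x":0,"y":0,"z":-0.06,"twist":0,"claw":0.4},{"x":0,"y":0,"z":-0.12,"twist":0,"claw":0.4},{"x":0,"y":0,"z":-0.12,"twist":0,"claw":-1},{"x":0,"y":0,"z":-0.12,"twist":0,"claw":-1},{"x":0,"y":0,"z":-0.12,"twist":0,"claw":-1},{"x":0,"y":0,"z":-0.12,"twist":0,"claw":-1},{"x":0,"y":0,"z":-0.12,"twist":0,"claw":-1},{"x":0,"y":0,"z":-0.065,"twist":0,"claw":-1},{"x":0,"y":0,"z":-0.065,"twist":0,"claw":-1},{"x":0,"y":0,"z":-0.06,"twist":0,"claw":-1},{"x":0,"y":0,"z":-0.06,"twist":0,"claw":-1}]'
```

```text
time: 26.32
tcp_pos: [0.4657, 0.2343, 0.2145]
orientation: [-180.0, -0.0, -65.0]
contact_force: [-0.2, -0.1, 0.8]
finger_gap: 0.0004
grip_force: 0.0
```

```bash
python3 -m inch '[{"x":0,"y":0,"z":0.004,"twist":0,"claw":-1},{"x":0,"y":0,"z":0.007,"twist":0,"claw":-1},{"x":0,"y":0,"z":0.007,"twist":0,"claw":-1}]'; python3 -m inch '[{"x":0,"y":0,"z":0.003,"twist":0,"claw":-1},{"x":0,"y":0,"z":0.003,"twist":0,"claw":-1}]'
```

```text
time: 26.7
tcp_pos: [0.4659, 0.2343, 0.2125]
orientation: [-179.9, -0.0, -65.0]
contact_force: [-2.5, -1.4, 7.7]
finger_gap: 0.0005
grip_force: 3.3
time: 26.95
tcp_pos: [0.466, 0.2344, 0.2123]
orientation: [-179.9, -0.0, -64.9]
contact_force: [-4.4, -1.7, 12.3]
finger_gap: 0.0005
grip_force: 6.4
```

```bash
python3 -m inch '[{"x":0,"y":0,"z":-0.1,"twist":0,"claw":-1},{"x":0,"y":0,"z":-0.2,"twist":0,"claw":-1},{"x":0.1,"y":0.05,"z":-0.3,"twist":0,"claw":-1},{"x":0.2,"y":0.1,"z":-0.3,"twist":0,"claw":-1},{"x":0.35,"y":0.15,"z":-0.3,"twist":0,"claw":-1},{"x":0.5,"y":0.2,"z":-0.3,"twist":0,"claw":-1},{"x":0.65,"y":0.3,"z":-0.3,"twist":0,"claw":-1},{"x":0.65,"y":0.3,"z":-0.3,"twist":0,"claw":-1},{"x":0.65,"y":0.3,"z":-0.3,"twist":0,"claw":-1},{"x":0.65,"y":0.3,"z":-0.3,"twist":0,"claw":-1}]'; python3 -c "
from h import *
a=np.mean([r.snapshot('scene').astype(float) for _ in range(6)],0).astype(np.uint8);np.save('s6.npy',a)
t=r.snapshot('top')
A=cv2.resize(a[155:240,155:215],(420,595),interpolation=cv2.INTER_CUBIC);B=cv2.resize(a[192:212,165:185],(376,376),interpolation=cv2.INTER_NEAREST);C=cv2.resize(t[165:225,155:215],(376,219),interpolation=cv2.INTER_CUBIC)
save(np.hstack([A,np.vstack([B,C])]),'s6.png')
for z in (.107,.114,.129,.13):print(z,to_pix('scene',[.465,.234,z]))
print(a[194:212,173:179].tolist())"
```

```text
time: 28.2
tcp_pos: [0.4669, -0.0508, 0.33]
orientation: [-180.0, 0.0, -64.9]
contact_force: [-0.6, -0.3, -0.3]
finger_gap: 0.0004
grip_force: 0.0
0.107 [[175.80517716 209.13012481]]
0.114 [[175.55938068 207.18867036]]
0.129 [[175.02823254 202.99332986]]
0.13 [[174.99260542 202.7119246 ]]
[[[27, 46, 73], [26, 47, 73], [27, 47, 71], [25, 45, 70], [32, 49, 69], [87, 84, 85]], [[27, 47, 74], [26, 47, 73], [27, 46, 70], [41, 52, 71], [71, 72, 79], [103, 96, 90]], [[54, 60, 74], [55, 61, 75], [46, 53, 65], [76, 74, 77], [105, 95, 90], [112, 102, 94]], [[76, 73, 72], [82, 79, 79], [66, 64, 64], [98, 87, 82], [111, 98, 92], [111, 100, 92]], [[72, 70, 69], [82, 78, 78], [65, 63, 63], [93, 83, 78], [108, 96, 89], [110, 98, 91]], [[74, 71, 70], [81, 78, 78], [69, 66, 67], [83, 77, 73], [102, 93, 86], [107, 97, 90]], [[79, 75, 74], [79, 76, 77], [72, 69, 70], [83, 78, 76], [101, 92, 86], [108, 97, 90]], [[84, 81, 79], [83, 80, 79], [81, 77, 77], [90, 85, 85], [99, 92, 89], [106, 95, 88]], [[96, 91, 90], [98, 93, 91], [96, 91, 91], [95, 89, 89], [96, 88, 87], [108, 96, 91]], [[96, 91, 90], [98, 94, 93], [96, 92, 90], [93, 88, 88], [95, 89, 86], [107, 96, 91]], [[96, 92, 90], [97, 93, 92], [96, 92, 91], [93, 89, 88], [93, 88, 86], [105, 95, 89]], [[89, 88, 85], [96, 93, 91], [92, 91, 87], [84, 86, 81], [79, 78, 74], [92, 83, 78]], [[65, 71, 61], [78, 84, 74], [70, 83, 69], [61, 71, 55], [44, 46, 36], [49, 44, 42]], [[48, 43, 29], [57, 54, 30], [60, 58, 31], [63, 44, 26], [45, 26, 21], [25, 20, 21]], [[46, 22, 22], [66, 21, 19], [73, 22, 20], [59, 20, 18], [33, 20, 18], [19, 20, 18]], [[19, 19, 20], [18, 17, 17], [20, 19, 20], [20, 19, 20], [19, 19, 18], [33, 18, 19]], [[89, 36, 34], [50, 25, 23], [35, 19, 19], [37, 18, 17], [65, 26, 25], [72, 25, 25]], [[123, 45, 40], [86, 30, 28], [71, 20, 20], [71, 22, 20], [96, 32, 30], [95, 28, 27]]]
```

View pics/s6.png

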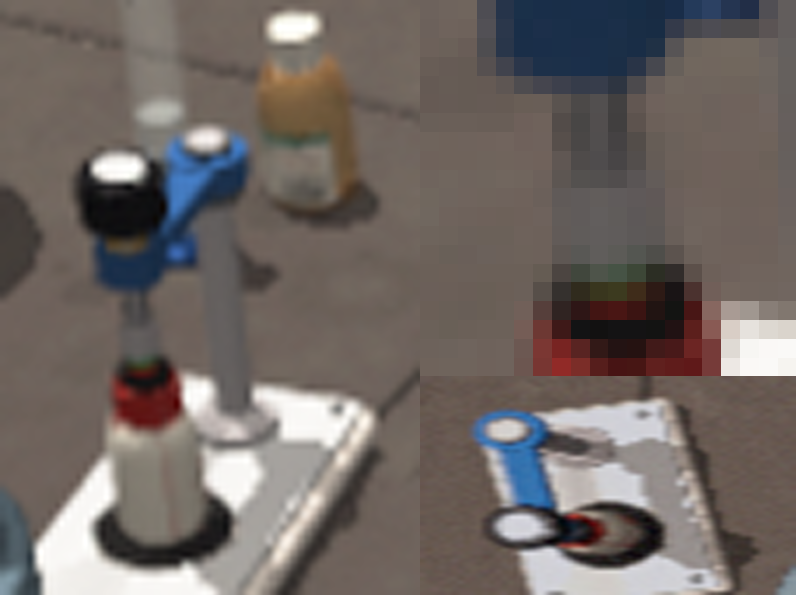

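```bash
python3 -c "
from h import *
c=np.array([.465,.234]);T=cam('scene')[1][:2,3];d=(T-c)/np.linalg.norm(T-c)
f=lambda rr,z:to_pix('scene',[*(c+d*rr),z])[0,1]
print('pad bottom front',f(.012,.107),'cap front edge',f(.015,.107),'pad top front',f(.012,.114))
for h in(10,12,14,15,16,18,20,22):print(h,f(.0085,.107+h/1e3))
a=np.load('s6.npy').astype(int);b=np.load('s4.npy').astype(int)
for n,i in(('s6',a),('s4',b)):
  m=i[196:214,173:177].mean(1);print(n);[print(196+k,v.round().astype(int)) for k,v in enumerate(m)]"
```

```text
pad bottom front 211.2429631894043 cap front edge 211.77549233919507 pad top front 209.29446739620818
10 207.84004672053229
12 207.2807185653147
14 206.72053152161672
15 206.44011529812286
16 206.1594836095909
18 205.5975728433002
20 205.03479723069444
22 204.47115477358642
s6
196 [58 62 73]
197 [80 76 74]
198 [78 74 72]
199 [77 73 72]
200 [78 74 74]
201 [84 81 80]
202 [96 91 90]
203 [96 91 90]
204 [96 92 90]
205 [90 90 86]
206 [68 77 65]
207 [57 50 29]
208 [61 21 20]
209 [19 18 19]
210 [53 24 23]
211 [88 29 27]
212 [95 24 22]
213 [95 22 20]
s4
196 [60 64 75]
197 [81 76 74]
198 [76 73 72]
199 [84 81 79]
200 [97 92 92]
201 [98 93 92]
202 [98 94 92]
203 [98 94 92]
204 [ 98 100  92]
205 [72 90 69]
206 [36 68 38]
207 [60 52 31]
208 [64 23 23]
209 [21 21 20]
210 [52 24 23]
211 [88 30 28]
212 [95 22 22]
213 [94 21 20]
```

The final view shows the knob down, the arm over the seat at its stop and the pad on the red cap. Green is still visible under the sleeve's edge at about (175,206). Between the last two pictures the pad did not move while the sleeve went down 6.9 mm, so the stem is pushed in about 7–8 mm, near the middle of the green. The robot is clear, so I'm handing in.

```bash
python3 -c "
from h import *
print(r.close_job())"
```

```text
the job is handed in; nothing more can be done
None
```

I handed the job in at about 28.5 s of the 72 s allowed: the red-capped bottle stands centred on the seat under the arm at its stop, and the pad holds it by its cap. By touch, knob turns and pictures, the spring is pushed in about 7 mm of the green band's 4–12 mm. The robot was clear, the other two bottles were not touched, and no verdict came back.

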